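# Tighten the wing-nut pipe union and put the wrench back on its outline

### The job

Tighten the brass pipe union on the ledge: first push its wings clockwise (seen from above) by hand, without the wrench, until the nut stops hand-tight; then fit the open-jawed wrench on the square of the nut and turn it on clockwise with the wrench until it stops for good, the wings lying straight above the mounting bracket. Finally lay the wrench flat in its drawn outline on the cork mat, jaws at the jaw end, and leave the headrest, bucket, bottle and squeegee where they are.

Things in the scene. Friction and masses are not known exactly. Their poses are not given: they have to be found in the camera images.
- union: Fixed brass pipe union on the aluminium ledge (ledge top at z = 20 mm). Origin on the ledge, on the vertical axis about which the nut turns. Heights over the ledge: nut collar, radius 34 mm, 27 to 54 mm; two opposite flat wings on it, 12 mm thick, 30 to 52 mm high, ending 72 mm from the axis; the nut's square, 48 mm across flats, 54 to 82 mm; fixed black dome, radius 19 mm, up to 93 mm.
- bracket_mid (a point): Middle of the top of the union's fixed steel mounting bracket: 50 mm along x, 180 mm along y, 8 mm high, on the ledge under the nut. A copper pipe (top 24 mm above the ledge) leaves along +x for 115 mm.
- nut_square (a point): Middle of the nut's square, on the turning axis, 68 mm above the ledge; turns with the nut. Its y axis runs along the two wings (+y and -y); its x and y axes are square to the square's flats. When fully tight its axes are parallel to those of union, so the wings lie over the long bracket.
- nut (a joint): Free running turn of the nut (rad), growing clockwise seen from above; 0 to 1.3, starting between 0 and 0.5. 0.35 N m of friction (about 6 N at a wing), stays where left; 1.3 is hand-tight.
- seal (a joint): Further tightening beyond hand-tight (rad): nut and seal ring turn clockwise together against 1.4 N m of friction (about 23 N at a wing, 13 N at the wrench's handle); 0 at the start, 0.52 at the final hard stop; stays where left.
- wrench: Loose dark steel open-ended wrench lying flat, 196 mm long, about 0.25 kg. Origin mid-length on its underside, x axis towards the jaws. Its head is 77 mm wide and 18 mm high.
- wrench_grip (a point): Grip point in the wrench's handle, half-way up (12 mm above the underside). x axis along the wrench towards the jaws, z up. Handle 22 mm wide, 24 mm high, reaching 63 mm behind this point and 62 mm ahead to the head.
- wrench_jaw (a point): Middle of the wrench's open jaws, 105 mm ahead of wrench_grip along the wrench's x axis, 9 mm above its underside. The jaws are 53 mm apart and open to +x; their ends lie 28 mm ahead of this point, the back of the mouth 27 mm behind it. When the wrench sits on the nut this point lies on the nut's axis.
- outline_grip (a point): Point on the mat over which wrench_grip belongs. Fixed cork mat, 230 x 110 mm, 3 mm thick, on the ledge, with the wrench's outline drawn in dark lines; this point is on the mat's top, x axis towards the drawn jaws.
- outline_jaw (a point): Point on the mat over which wrench_jaw belongs, 105 mm from outline_grip along its x axis.
- headrest: Light ash headrest block, 100 x 200 x 67 mm, origin at its underside; bystander.
- bucket: Empty copper-toned bucket, 150 mm across and 160 mm high, origin at its underside; bystander.
- bottle: Closed glass bottle with cork, 70 mm across and 193 mm high, origin at its underside; bystander.
- squeegee: Black shower squeegee lying down, handle towards -x, blade 200 mm along y, origin under the handle; bystander.

How it is judged:
By the outcome, as a careful person would: the job done as asked, in the order asked, and still so for the second after the job is handed in, with the robot touching nothing.
It also fails if it takes over 72 s, if anything falls off the work surface, if the arm or the gripper's body presses on something with over 40 N, if the wrist force passes 120 N, or if a joint passes its speed limit or range.

### The arm

A 6-joint arm with a two-finger parallel gripper is mounted at the origin on the work surface. World frame = base frame: x ahead of the robot, y to its left, z up, the work surface at z = 0. Lengths are in m, angles in rad, forces in N, time in s.
With the tool pointing down it reaches from about 0.35 to 0.975 m from the base axis. Payload 4.9 kg.
Tool frame: the origin (TCP) lies between the finger pads; the fingertips stand 14 mm ahead of it and the grasp point (between the pads) lies 5 mm behind it (manip.tcp_to_tips is the distance from the TCP to the fingertips, in m); z points along the fingers, y is the line along which they close (so a half turn about z gives the same grasp; the last joint's range is limited). The gripper opens to 85 mm and grips with 20 to 120 N. Pads are 22 mm wide; open, the fingers measure 114 mm over their backs; the gripper's body (76 mm by 85 mm) begins 54 mm behind the grasp point. The pads swing forward as they close: fully open they stand 13 mm farther back than shut.
Start: joints at [-0.119, 0.053, 1.613, -0, 1.476, -0.119], TCP at [0.625, 0, 0.22] pointing down, gripper open.
Joint ranges: [-3.01, 3.01], [-1.01, 2.22], [0.06, 2.58], [-1.02, 4.17], [0.09, 2.62], [-3.14, 3.14]. Speed limits (rad/s): [2.57, 2.57, 3.14, 3.14, 3.14, 3.14].

### API

Orientations are given as a unit quaternion [w, x, y, z].
In Python, from plant import manip gives the robot as it stands.
- The arm moves only by the tool servo_tool, never from a script. Its argument "moves" is a list that holds one entry, the list of rows, each a list of 7 numbers: the shift along the tool's x, y, z in mm, then the turn, a rotation vector about the tool's x, y, z in degrees, then the finger opening in mm, from 0 to 85.4. In form: [[[x, y, z, ax, ay, az, fingers], ...]]. A call has 1 to 12 rows; each row shifts and turns the commanded pose from where the row before left it, along the tool's axes as they then stand; what a row does not reach is not made up. A row lasts 1/8 s, in which the tool goes at most 62.5 mm and 10.7 degrees, less where a joint would pass 70% of its speed; a pose out of reach is approached as far as the arm can. A call with a gripper value outside its range is refused whole. The fingers move at their own pace and stop on an object; the grip force is fixed at half the most. Time passes only in rows, so rows that do not move let the fingers close. It gives the time, the measured TCP pose, the force, the opening and the grip force at its end, in the units of the state.
- manip.state(): the state, without advancing time (a new reading comes with each control period).
- manip.grab_frame(name): name is "scene" or "side" or "wrist"; returns a dict with "image" (420x560x3 uint8, blue, green, red), "mtx" (3x3 intrinsics, pixels), "eye" and "rotation" of the camera in the world. Camera axes: x right, y down, z forward; pixel columns grow to the right and rows downward; lengths in m; the calibration is good to about 2 mm. A picture is of the moment at which its call begins. There is no depth.
- manip.job_done(): hands the job in; it is judged then, once.
The state is a dict: "time": time; "joint_pos": joint angles; "joint_vel": joint speeds; "joint_efforts": joint torques, N m; "tool_pos": TCP position; "tool_rot": TCP orientation; "contact_force": force on the tool from outside, world axes, zero at the start; "ft_torque": the same for the moment, N m; "gripper_width": opening from 0.0 (shut) to 1.0 (fully open); "grasp_force": force on a finger pad.
Only numpy, scipy, OpenCV 4.12 (cv2) and the standard library are available. Lean on these libraries where they do the work, as an engineer would, in place of code of your own. Each camera call takes 0.05 s, during which the arm holds its last target. There are 200 camera calls.

## Working session

There is one attempt and no reset: what is moved stays moved. The work goes in short steps, Python scripts to look and compute and a tool call to move; the robot and the scene stay as the last step left them, time stands still between calls to the robot, and variables do not carry over. Pictures are saved under pics/ and viewed, at most 10 in all, crops included, and the job is handed in when it is done.

Besides the shell and the picture viewer there is one more tool, called after ">>>" in YAML: its name, and indented under it one key for each argument. servo_tool: Moves the arm, as the interface text tells. Its arguments: {"type":"object","properties":{"moves":{"type":"array"}},"required":["moves"]}

```bash
mkdir -p pics; ls
cat > h.py <<'E'
import numpy as np, cv2
from plant import manip
def grab(n,f=None):
    d=manip.grab_frame(n)
    if f: cv2.imwrite('pics/'+f,d['image'])
    return d
def ray(d,uv):
    K=np.array(d['mtx']);R=np.array(d['rotation'])
    v=np.linalg.inv(K)@np.array([uv[0],uv[1],1.0]); return np.array(d['eye']),R@v
def onz(d,uv,z):
    e,v=ray(d,uv); return e+v*(z-e[2])/v[2]
def proj(d,p):
    q=np.array(d['rotation']).T@(np.array(p)-np.array(d['eye'])); q=np.array(d['mtx'])@q; return q[:2]/q[2]
E
python3 - <<'E'
from h import *
for n in ['scene','side','wrist']:
    d=grab(n,n+'0.png'); np.savez(n+'0.npz',**d); print(n,d['eye'],d['mtx'][0],np.array(d['rotation']).round(3).tolist())
print(manip.state())
E
```

```text
pics
scene [ 1.28219747 -0.28080329  0.99637203] [379.9382947    0.         279.43660494] [-0.274, 0.787, 0.519, -0.191]
side [ 0.28494735 -0.70228644  0.74287439] [383.62211671   0.         277.27887264] [-0.404, 0.884, -0.214, 0.101]
wrist [0.62263423 0.07109482 0.37314079] [338.5194205    0.         279.98896055] [0.139, 0.99, -0.0, -0.001]
{'time': 0.15, 'joint_pos': array([-1.18972740e-01,  5.32047306e-02,  1.61399496e+00, -4.95205530e-06,
        1.47599251e+00, -1.18990423e-01]), 'joint_vel': array([ 0.00097531,  0.00026803, -0.00500506,  0.00121701,  0.00129126,
       -0.00191729]), 'joint_efforts': array([ 5.10442842e-04, -3.94241810e+01, -3.70721948e+01, -1.15854355e-04,
        4.61802789e-03,  5.00508997e-05]), 'tool_pos': array([6.24491308e-01, 7.68186766e-05, 2.19335973e-01]), 'tool_rot': array([-6.27133278e-04,  7.07100136e-01,  7.07112974e-01, -4.96337083e-04]), 'contact_force': array([0.48492331, 0.8915404 , 0.33741377]), 'ft_torque': array([-0.01666686,  0.004934  , -0.06347807]), 'grasp_force': 0.0, 'gripper_width': 1.0010054656490905}
```

View pics/scene0.png

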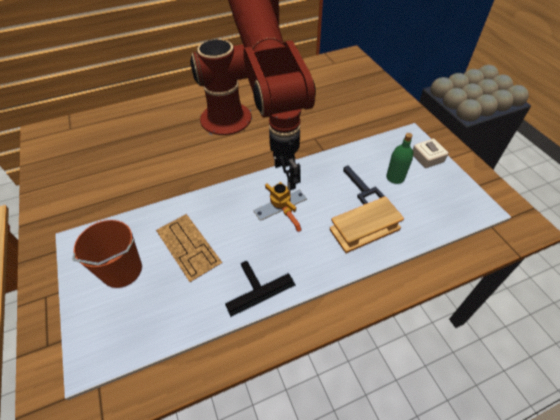

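View pics/side0.png

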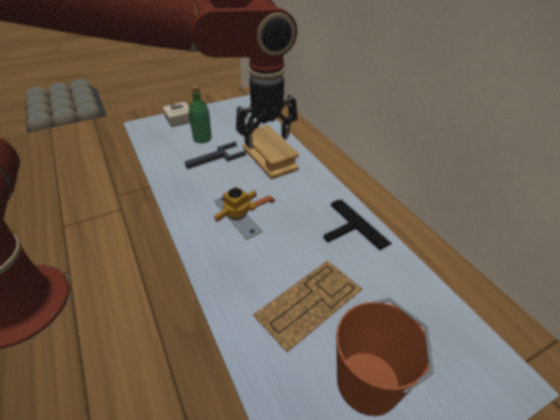

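Scene view: union at about (281,195), wrench from (346,170) to (378,198), mat centred at (188,247). Side view: union (237,203), wrench (187,161)–(243,150), mat (308,303). Next I'll enlarge crops of these.

```bash
cat >> h.py <<'E'
def crop(img,cx,cy,w,h,s): 
    x0,y0=int(cx-w/2),int(cy-h/2)
    return cv2.resize(img[y0:y0+h,x0:x0+w],None,fx=s,fy=s,interpolation=cv2.INTER_CUBIC)
E
python3 - <<'E'
from h import *
S=dict(np.load('scene0.npz'));D=dict(np.load('side0.npz'));W=dict(np.load('wrist0.npz'))
a=crop(S['image'],280,200,80,60,5)[:300,:400]; b=crop(S['image'],362,188,80,60,5)
c=crop(D['image'],238,205,80,60,5); e=crop(D['image'],215,155,80,60,5)
cv2.imwrite('pics/c1.png',np.vstack([np.hstack([a,b]),np.hstack([c,e])]))
for n,d,uv,z in [('union',S,(280,186),.113),('union',D,(236,191),.113),('wr tail',S,(346,170),.04),('wr fork',S,(375,196),.035),('wr tail',D,(187,161),.04),('wr fork',D,(240,150),.035)]: print(n,onz(d,uv,z).round(3))
# mat corners by colour
for n,d in (('S',S),('D',D)):
    hsv=cv2.cvtColor(d['image'],cv2.COLOR_BGR2HSV)
    x,y=(188,247) if n=='S' else (308,303)
    m=np.zeros(hsv.shape[:2],np.uint8); m[y-48:y+48,x-62:x+62]=(hsv[y-48:y+48,x-62:x+62,1]>70)*255
    m=cv2.morphologyEx(m,cv2.MORPH_CLOSE,np.ones((7,7)))
    cs=max(cv2.findContours(m,0,2)[0],key=cv2.contourArea)
    h=np.array([onz(d,p[0],.023)[:2] for p in cs],np.float32)
    print(n,cv2.minAreaRect(h),cv2.boxPoints(cv2.minAreaRect(h)).round(3).tolist())
E
```

```text
Traceback (most recent call last):
  File "h.py", line 11, in onz
    e,v=ray(d,uv); return e+v*(z-e[2])/v[2]
        ~~~^^^^^^
  File "h.py", line 9, in ray
    v=np.linalg.inv(K)@np.array([uv[0],uv[1],1.0]); return np.array(d['eye']),R@v
                                                                              ~^~
ValueError: matmul: Input operand 1 has a mismatch in its core dimension 0, with gufunc signature (n?,k),(k,m?)->(n?,m?) (size 3 is different from 4)
```

View pics/c1.png

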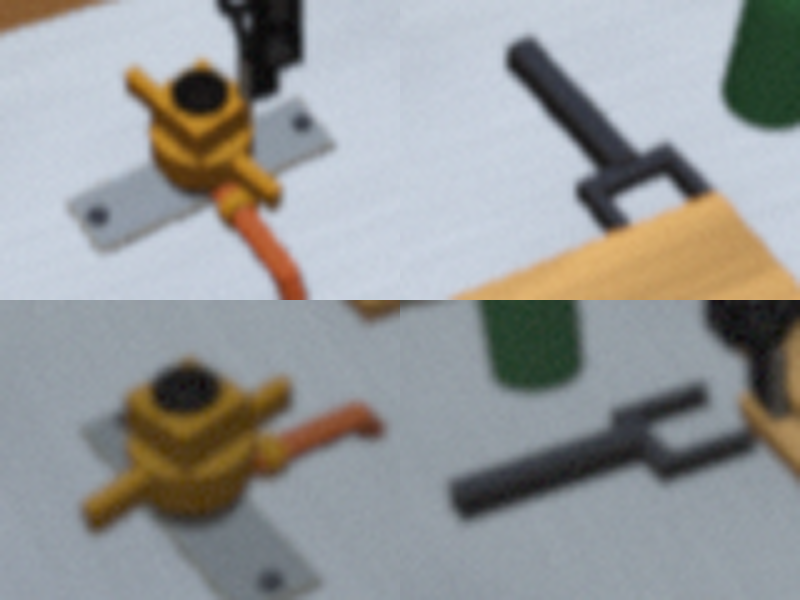

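View pics/wrist0.png

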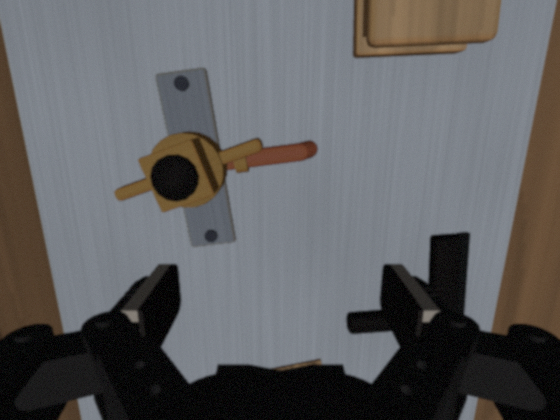

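Crops: the wings lie roughly along world x (wrist view (120,193) to (260,147)) and the bracket holes are at (181,83) and (210,236). The wrench lies free, jaws towards the headrest. "rotation" is a quaternion, so I'll fix the helper.

```bash
sed -i "s/R=np.array(d\['rotation'\])/R=rm(d)/; s/np.array(d\['rotation'\]).T@/rm(d).T@/" h.py
cat >> h.py <<'E'
from scipy.spatial.transform import Rotation
def rm(d): return Rotation.from_quat(d['rotation'],scalar_first=True).as_matrix()
E
python3 - <<'E'
from h import *
S=dict(np.load('scene0.npz'));D=dict(np.load('side0.npz'));W=dict(np.load('wrist0.npz'))
deg=lambda v:np.degrees(np.arctan2(v[1],v[0]))
for n,d,uv in [('S',S,(280,187.5)),('D',D,(235,191.5)),('W',W,(175,178))]: print('dome',n,onz(d,uv,.113).round(4))
for n,d,a,b in [('S',S,(300.4,194.4),(259.5,213.2)),('D',D,(221,198),(252,231)),('W',W,(181,83),(210.5,236))]:
    A,B=onz(d,a,.028),onz(d,b,.028);print('holes',n,A.round(4),B.round(4),((A+B)/2).round(4),deg(A-B))
for n,d,a,b in [('S',S,(295,208),(266,185)),('D',D,(253,252-75-1),(216,218)),('W',W,(261,147),(116,194))]:
    A,B=onz(d,a,.072),onz(d,b,.072);print('wings',n,A.round(4),B.round(4),((A+B)/2).round(4),deg(A-B),np.linalg.norm(A-B))
for n,d,uv,z in [('wr tail top',S,(346,167),.044),('neck',S,(322+232/5,158+160/5),.044),('tail D',D,(175+52/5,125+185/5),.044),('neck D',D,(175+240/5,125+130/5),.044),('jawtips D',D,(175+305/5,125+85/5),.038),('jawtips D',D,(175+350/5,125+135/5),.038)]: print(n,onz(d,uv,z).round(4))
for n,d in (('S',S),('D',D)):
    hsv=cv2.cvtColor(d['image'],cv2.COLOR_BGR2HSV)
    x,y=(188,247) if n=='S' else (308,303)
    m=np.zeros(hsv.shape[:2],np.uint8); m[y-48:y+48,x-62:x+62]=(hsv[y-48:y+48,x-62:x+62,1]>70)*255
    m=cv2.morphologyEx(m,cv2.MORPH_CLOSE,np.ones((7,7)))
    cs=max(cv2.findContours(m,0,2)[0],key=cv2.contourArea)
    h=np.array([onz(d,p[0],.023)[:2] for p in cs],np.float32)
    print(n,cv2.minAreaRect(h),cv2.boxPoints(cv2.minAreaRect(h)).round(3).tolist())
    cv2.imwrite(f'pics/mat{n}.png',crop(d['image'],x,y,120,100,4))
    # wrench mask
    x,y=(362,188) if n=='S' else (215,155)
    g=d['image'][y-30:y+30,x-40:x+40].max(2); m=(g<85).astype(np.uint8)
    k,l,st,c=cv2.connectedComponentsWithStats(m);print([(s.tolist(),q.round(1).tolist()) for s,q in zip(st,c)])
print(Rotation.from_quat(manip.state()['tool_rot'],scalar_first=True).as_matrix().round(3))
a=cv2.imread('pics/matS.png');b=cv2.imread('pics/matD.png');cv2.imwrite('pics/mats.png',cv2.resize(np.hstack([a,b]),(800,333)))
E
```

```text
dome S [0.5452 0.017  0.113 ]
dome D [0.5388 0.0151 0.113 ]
dome W [0.5404 0.022  0.113 ]
holes S [0.5306 0.0965 0.028 ] [ 0.5508 -0.0588  0.028 ] [0.5407 0.0189 0.028 ] 97.39599436249863
holes D [0.5264 0.1032 0.028 ] [ 0.5507 -0.0558  0.028 ] [0.5386 0.0237 0.028 ] 98.68711562737278
holes W [0.5271 0.0983 0.028 ] [ 0.5466 -0.0578  0.028 ] [0.5368 0.0202 0.028 ] 97.09725749445128
wings S [0.609  0.0403 0.072 ] [ 0.4824 -0.0071  0.072 ] [0.5457 0.0166 0.072 ] 20.503843374200805 0.1352205944083491
wings D [0.6279 0.1026 0.072 ] [ 0.4725 -0.013   0.072 ] [0.5502 0.0448 0.072 ] 36.64423271225434 0.19363196200896465
wings W [0.6054 0.0419 0.072 ] [ 0.4722 -0.0006  0.072 ] [0.5388 0.0207 0.072 ] 17.66377624911014 0.13985154489491694
wr tail top [0.4915 0.2906 0.044 ]
neck [0.6161 0.3059 0.044 ]
tail D [0.4842 0.2966 0.044 ]
neck D [0.6109 0.301  0.044 ]
jawtips D [0.6726 0.3406 0.038 ]
jawtips D [0.6755 0.2719 0.038 ]
S ((0.5759620070457458, -0.30455654859542847), (0.22680817544460297, 0.10695327818393707), 13.449000358581543) [[0.453000009059906, -0.27900001406669617], [0.4779999852180481, -0.382999986410141], [0.6990000009536743, -0.33000001311302185], [0.6740000247955322, -0.22599999606609344]]
[([0, 0, 80, 60, 4154], [37.0, 31.0]), ([65, 0, 15, 25, 315], [73.0, 12.4]), ([22, 9, 39, 37, 331], [38.8, 27.4])]
D ((0.5867389440536499, -0.35327649116516113), (0.22745102643966675, 0.21079310774803162), 13.245574951171875) [[0.4519999921321869, -0.2770000100135803], [0.5, -0.4819999933242798], [0.722000002861023, -0.4300000071525574], [0.6729999780654907, -0.22499999403953552]]
[([0, 0, 80, 60, 3800], [38.5, 32.4]), ([16, 0, 20, 18, 296], [26.1, 7.8]), ([61, 0, 19, 23, 246], [71.2, 7.9]), ([11, 18, 60, 26, 458], [39.8, 31.2])]
[[-0.     1.    -0.002]
 [ 1.     0.     0.   ]
 [ 0.    -0.002 -1.   ]]
```

View pics/mats.png

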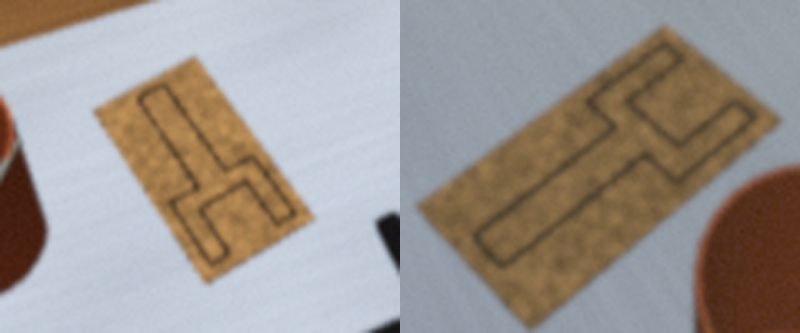

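Mat: centre about (0.576,-0.305), yaw about 13.4°, with the drawn jaws at the +x end. Union: about (0.540,0.020), yaw about 7.5°, wings at about 18.5°. First move: shut the fingers and go beside the +x wing.

>>> servo_tool:
  moves:
    - [[35,-20,45,0,0,0,0],[35,-20,45,0,0,0,0],[0,0,0,0,0,8,0],[0,0,0,0,0,8,0],[0,0,0,0,0,8,0],[0,0,0,0,0,8,0],[0,0,0,0,0,8,0],[0,0,0,0,0,8,0],[0,0,0,0,0,8,0],[0,0,0,0,0,8,0],[0,0,0,0,0,8,0],[0,0,0,0,0,0,0]]

```text
time: 1.65
tool_pos: [0.5847, 0.07, 0.13]
tool_rot: [-0.0, 0.988, 0.157, -0.0]
contact_force: [-0.4, 0.0, 0.4]
gripper_width: -0.002
grasp_force: 0.0
```

Run:
```python
from h import *
s=manip.state();print(s['tool_pos'],s['gripper_width'],s['contact_force'])
d=grab('wrist','w1.png');np.savez('w1.npz',**d)
```

```text
[0.58472298 0.07000592 0.12995832] -0.002268487106713221 [-0.37913656  0.04116394  0.43767908]
```

View pics/w1.png

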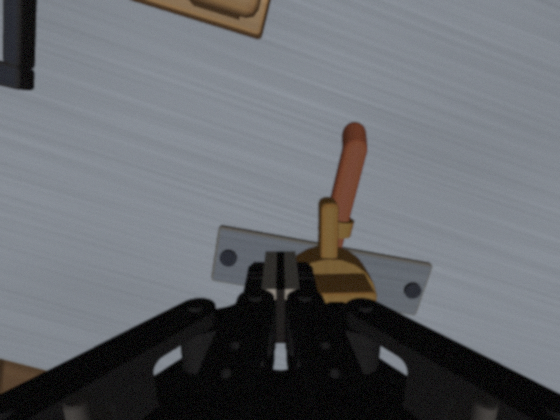

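The wing (328,200–255) is parallel to tool x, with the finger pads at (280,280) on its counter-clockwise side. I'll go down and start pushing.

>>> servo_tool:
  moves:
    - [[0,0,31,0,0,0,0],[0,0,31,0,0,0,0],[0,10,0,0,0,0,0],[0,8,0,0,0,0,0],[1.1,6.1,0,0,0,6,0],[1.1,6.1,0,0,0,6,0],[1.1,6.1,0,0,0,6,0],[1.1,6.1,0,0,0,6,0],[1.1,6.1,0,0,0,6,0],[1.1,6.1,0,0,0,6,0],[1.1,6.1,0,0,0,6,0]]

```text
time: 3.08
tool_pos: [0.5998, 0.0101, 0.0708]
tool_rot: [-0.0, 0.978, -0.21, 0.002]
contact_force: [-0.0, 0.1, 0.1]
gripper_width: 0.002
grasp_force: 0.0
```

>>> servo_tool:
  moves:
    - [[1.1,6.1,0,0,0,6,0],[1.1,6.1,0,0,0,6,0],[1.1,6.1,0,0,0,6,0],[1.1,6.1,0,0,0,6,0]]

```text
time: 3.58
tool_pos: [0.5902, -0.0127, 0.0708]
tool_rot: [-0.001, 0.913, -0.408, 0.002]
contact_force: [0.1, -0.4, 0.2]
gripper_width: -0.001
grasp_force: 0.0
```

Run:
```python
from h import *
s=manip.state();print(s['tool_pos'],s['contact_force'])
d=grab('scene');np.savez('s2.npz',**d);w=grab('wrist')
cv2.imwrite('pics/w2.png',np.hstack([crop(d['image'],285,200,100,100,4),cv2.resize(w['image'],(400,300))[:,:400] if 0 else cv2.copyMakeBorder(cv2.resize(w['image'],(400,300)),0,100,0,0,0)]))
W=dict(np.load('w1.npz'));A,B=onz(W,(228,258),.028),onz(W,(412,290),.028);print(A,B,(A+B)/2,np.degrees(np.arctan2(*(A-B)[1::-1])))
```

```text
[ 0.59021081 -0.01268498  0.07084384] [ 0.08392674 -0.3648157   0.15655746]
[0.52638854 0.0979404  0.028     ] [ 0.54636544 -0.05756253  0.028     ] [0.53637699 0.02018893 0.028     ] 97.3204847021693
```

View pics/w2.png

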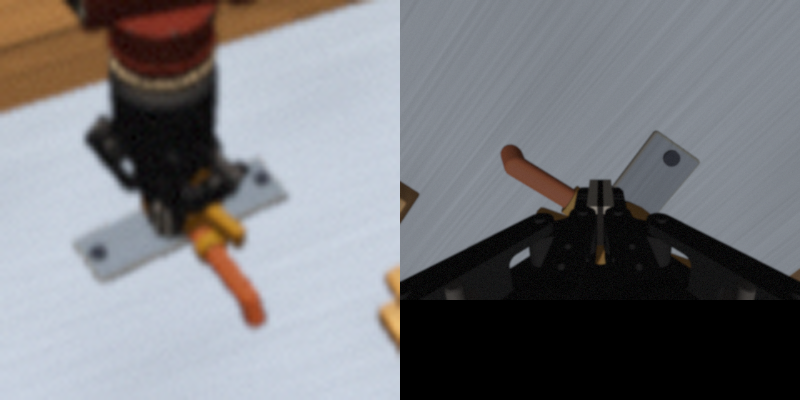

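The brass wing appears not to have moved (crop (235,240)), so the finger is already past it. I'll lift, back off so the camera sees the union, and measure the wing angle numerically.

>>> servo_tool:
  moves:
    - [[0,0,-45,0,0,0,0],[-20,0,-45,0,0,0,0],[-50,0,0,0,0,0,0],[-50,0,0,0,0,0,0],[-20,0,0,0,0,0,0]]

```text
time: 4.3
tool_pos: [0.4943, 0.0937, 0.1597]
tool_rot: [-0.001, 0.914, -0.405, 0.001]
contact_force: [0.9, 0.1, -0.3]
gripper_width: -0.002
grasp_force: 0.0
```

```bash
cat >> h.py <<'E'
AX=np.array([.5385,.020])
def brass(d,z=.072,rmin=.050,rmax=.076):
    hsv=cv2.cvtColor(d['image'],cv2.COLOR_BGR2HSV)
    m=cv2.inRange(hsv,(15,120,60),(32,255,255))
    v,u=np.nonzero(m); e,_=ray(d,(0,0))
    P=np.array([onz(d,q,z)[:2] for q in zip(u,v)])-AX; r=np.hypot(*P.T); a=np.degrees(np.arctan2(P[:,1],P[:,0]))
    k=(r>rmin)&(r<rmax); return a[k],r[k],m
E
python3 - <<'E'
from h import *
s=manip.state();print(s['tool_pos'],s['contact_force'],manip.tcp_to_tips)
d=grab('wrist');np.savez('w3.npz',**d)
for n,x in (('now',d),('scene',grab('scene')),('w0',dict(np.load('wrist0.npz')))):
    a,r,m=brass(x); print(n,np.histogram(a,np.arange(-180,181,20))[0], np.histogram(r,6)[0])
    for lo in(-90,90):
        k=(a>lo)&(a<lo+180) if lo<0 else (abs(a)>90)
        if k.any(): print(lo,np.median(a[k]%360),k.sum())
E
```

```text
[0.49433545 0.09371453 0.15965931] [ 0.93428727  0.06727187 -0.32367664] 0.014
now [323 128   0   0   0   0   0   0   0 233 297   0   0   0   0   0   0   0] [178 178 179 175 171 100]
-90 20.613372013357623 530
90 197.93713464375833 451
scene [ 0 13  0  0  0  0  1  6 20 39  0  0  0  0  0  0  0  0] [15 13 11 16 13 11]
-90 16.520427026443997 66
90 205.74950870817628 13
w0 [160  58   0   0   0   0   0   0   0 192 162   0   0   0   0   0   0   0] [148 101  87  92  85  59]
-90 19.503199234640714 354
90 197.88891214080968 218
```

Run:
```python
from h import *
W=dict(np.load('w1.npz'));t=np.array([.58472,.07,.13])
for dz in (-.03,-.014,0,.014,.03): print(dz,proj(W,t+[0,0,dz]).round(1))
W=dict(np.load('w3.npz'));t=manip.state()['tool_pos']
for dz in (-.03,-.014,0,.014,.03): print(dz,proj(W,t+[0,0,dz]).round(1))
g=W['image'];print(g[230:330:8,280].tolist())
# wing triangulation: tip in w0 and w3
for f,uv in(('wrist0.npz',(261,147)),): print(ray(dict(np.load(f)),uv))
d=np.load('wrist0.npz');S=dict(d)
```

```text
-0.03 [283.4 235.1]
-0.014 [283.6 245.6]
0 [283.9 256.4]
0.014 [284.2 269.1]
0.03 [284.6 286.6]
-0.03 [279.  232.7]
-0.014 [278.9 242.9]
0 [278.7 253.5]
0.014 [278.5 265.8]
0.03 [278.2 282.9]
[[151, 142, 137], [147, 140, 134], [152, 144, 138], [8, 10, 8], [12, 9, 9], [11, 7, 9], [13, 14, 14], [5, 8, 8], [33, 34, 36], [32, 30, 34], [35, 33, 33], [29, 31, 32], [33, 34, 35]]
(array([0.62263423, 0.07109482, 0.37314079]), array([-0.05787643, -0.09818412, -1.01179749]))
```

Run:
```python
from h import *
st=manip.state()
W=dict(np.load('w3.npz'));t=st['tool_pos'];R=Rotation.from_quat(st['tool_rot'],scalar_first=True).as_matrix()
g=W['image'].max(2);rows=[r for r in range(200,320) if g[r,268:292].mean()<60];print(rows[0], g[rows[0]+6].tolist()[240:320])
for r in (rows[0],):
    e,v=ray(W,(280,r))
    for off in (0,.005,.011):
        n=R[:,0];k=((t+n*off-e)@n)/(v@n);p=e+k*v;print(off,(R.T@(p-t)).round(4))
# side/scene: dark lowest pixel near projected tip
for n in('scene','side'):
    d=grab(n);p=proj(d,t+[0,0,-.014]);q=proj(d,t);print(n,p.round(1),q.round(1))
    x,y=p.round().astype(int);gg=d['image'].max(2)[y-20:y+12,x-12:x+13];print(*[''.join('#' if c<70 else '.' for c in r) for r in gg],sep='\n')
```

```text
253 [149, 152, 152, 151, 152, 151, 152, 146, 149, 147, 148, 148, 145, 150, 148, 148, 148, 147, 146, 147, 143, 145, 144, 139, 111, 76, 58, 56, 52, 51, 55, 48, 51, 50, 54, 49, 44, 29, 21, 18, 10, 12, 13, 19, 39, 49, 53, 50, 54, 51, 52, 50, 52, 51, 58, 79, 118, 143, 151, 151, 152, 152, 153, 150, 150, 150, 149, 152, 151, 155, 152, 153, 156, 152, 152, 152, 153, 154, 154, 151]
0 [0.     0.0006 0.0006]
0.005 [ 0.005   0.0007 -0.011 ]
0.011 [ 0.011   0.0007 -0.0248]
scene [295.8 162.7] [295.9 159.5]
##################....###
.#################..#####
..#######################
..#######################
......###################
.......#################.
.......################..
.......##############....
.......###########.......
.......##########........
.......##########........
........########.........
........########.........
.........#######.........
..........#####..........
.........................
.........................
.........................
.........................
.........................
.........................
.........................
.........................
.....
[... 393 characters left out ...]
.....###################
......###################
.....####################
.....##################..
.###################.....
#################........
#############............
############.............
########.................
#####....................
##.......................
.........................
.........................
.........................
.........................
.........................
.........................
.........................
.........................
.........................
.........................
.........................
.........................
.........................
.........................
.........................
.........................
```

Scene and wrist views both put the shut fingertips clearly above the reported TCP (scene tip at row 157; the stated offset predicts 163). That explains passing over the wing. I'll gauge it by touching the free ledge gently.

>>> servo_tool:
  moves:
    - [[-30,0,50,0,0,0,0],[0,0,50,0,0,0,0],[0,0,25,0,0,0,0],[0,0,0,0,0,0,0]]

```text
time: 5.0
tool_pos: [0.4736, 0.1137, 0.031]
tool_rot: [0.001, 0.913, -0.407, -0.002]
contact_force: [-0.3, -0.6, -0.0]
gripper_width: 0.004
grasp_force: 0.0
```

Run:
```python
from h import *
t=manip.state()['tool_pos']
for n in('scene','side'):
    d=grab(n);p=proj(d,t+[0,0,-.014]);q=proj(d,t);print(n,p.round(1),q.round(1))
    x,y=p.round().astype(int);gg=d['image'].max(2)[y-20:y+12,x-12:x+13];print(*[''.join('#' if c<70 else '.' for c in r) for r in gg],sep='\n')
```

```text
scene [297.9 183.7] [298.  180.9]
###.################....#
.##################.....#
..################.....##
..###############.....###
...###############...####
.......##################
........#################
........################.
.........#############...
.........###########.....
.........#######.........
.........#######.........
.........#######.........
.........#######.........
..........#####..........
...........###...........
.........................
.........................
.........................
.........................
.........................
.........................
.........................
.........................
.........................
.........................
.........................
.........................
.........................
.........................
.........................
.........................
side [202.5 204.3] [201.9 200.6]
##############...........
#############............
#############............
#############............
.############............
....#########............
......########...........
......########...........
.......#######...........
.......#######...........
.......#######...........
.......######............
.........####............
.........................
.........................
.........................
.........................
.........................
.........................
.........................
.........................
.........................
.........................
.........................
.........................
.........................
.........................
.........................
.........................
.........................
.........................
.........................
```

>>> servo_tool:
  moves:
    - [[0,0,12,0,0,0,0],[0,0,2,0,0,0,0],[0,0,0,0,0,0,0]]

```text
time: 5.48
tool_pos: [0.4749, 0.1147, 0.0194]
tool_rot: [-0.0, 0.914, -0.407, 0.0]
contact_force: [-0.3, 0.0, -0.2]
gripper_width: 0.002
grasp_force: 0.0
```

>>> servo_tool:
  moves:
    - [[0,0,2,0,0,0,0],[0,0,2,0,0,0,0],[0,0,0,0,0,0,0]]

```text
time: 5.85
tool_pos: [0.4746, 0.1148, 0.0151]
tool_rot: [0.0, 0.914, -0.407, -0.0]
contact_force: [1.0, 0.8, -0.0]
gripper_width: 0.001
grasp_force: 0.0
```

>>> servo_tool:
  moves:
    - [[0,0,2,0,0,0,0],[0,0,2,0,0,0,0],[0,0,0,0,0,0,0]]

```text
time: 6.22
tool_pos: [0.4746, 0.1147, 0.011]
tool_rot: [0.0, 0.914, -0.407, -0.0]
contact_force: [0.5, -1.4, 0.2]
gripper_width: -0.002
grasp_force: 0.0
```

>>> servo_tool:
  moves:
    - [[0,0,2,0,0,0,0],[0,0,2,0,0,0,0],[0,0,0,0,0,0,0]]

```text
time: 6.6
tool_pos: [0.475, 0.1148, 0.009]
tool_rot: [0.0, 0.914, -0.407, -0.001]
contact_force: [-6.0, -0.3, 12.3]
gripper_width: 0.004
grasp_force: 6.3
```

>>> servo_tool:
  moves:
    - [[0,0,2,0,0,0,0],[0,0,1,0,0,0,0],[0,0,0,0,0,0,0]]

```text
time: 6.98
tool_pos: [0.4751, 0.1148, 0.0089]
tool_rot: [0.001, 0.914, -0.406, -0.001]
contact_force: [-17.0, -2.3, 34.0]
gripper_width: -0.003
grasp_force: 16.9
```

Contact at TCP z ≈ 0.009 on a ledge at 0.020, so the shut tips really stand about 11 mm behind the TCP, not 14 mm ahead. I'll use that from now on. Now back to the wing.

>>> servo_tool:
  moves:
    - [[0,0,-40,0,0,0,0],[0,0,-40,0,0,0,0],[53,-25.5,0,0,0,0,0],[53,-25.5,0,0,0,0,0],[0,0,0,0,0,-9.5,0],[0,0,0,0,0,-9.5,0],[0,0,0,0,0,-9.5,0],[0,0,0,0,0,-9.5,0],[0,0,0,0,0,-9.5,0],[0,0,0,0,0,-9.5,0],[0,0,0,0,0,-9.5,0],[0,0,0,0,0,0,0]]

```text
time: 8.48
tool_pos: [0.5835, 0.0701, 0.0841]
tool_rot: [-0.0, 0.987, 0.16, -0.0]
contact_force: [-0.1, 0.8, 0.1]
gripper_width: 0.002
grasp_force: 0.0
```

>>> servo_tool:
  moves:
    - [[0,0,41,0,0,0,0],[0,10,0,0,0,0,0],[0,8,0,0,0,0,0],[1.1,6.1,0,0,0,6,0],[1.1,6.1,0,0,0,6,0],[1.1,6.1,0,0,0,6,0],[1.1,6.1,0,0,0,6,0],[1.1,6.1,0,0,0,6,0]]

```text
time: 9.48
tool_pos: [0.5991, 0.0249, 0.0443]
tool_rot: [-0.002, 0.995, -0.103, 0.001]
contact_force: [1.4, 6.2, -4.3]
gripper_width: -0.003
grasp_force: 3.5
```

>>> servo_tool:
  moves:
    - [[1.1,6.1,0,0,0,6,0],[1.1,6.1,0,0,0,6,0],[1.1,6.1,0,0,0,6,0],[1.1,6.1,0,0,0,6,0],[1.1,6.1,0,0,0,6,0],[0.3,2,0,0,0,2,0]]

```text
time: 10.22
tool_pos: [0.5927, -0.0076, 0.0454]
tool_rot: [-0.002, 0.928, -0.372, 0.003]
contact_force: [5.6, 4.2, -4.6]
gripper_width: -0.001
grasp_force: 3.4
```

>>> servo_tool:
  moves:
    - [[0.4,2,0,0,0,2,0],[0.4,2,0,0,0,2,0],[0.4,2,0,0,0,2,0]]

```text
time: 10.6
tool_pos: [0.5897, -0.0128, 0.0457]
tool_rot: [-0.002, 0.908, -0.42, 0.003]
contact_force: [6.5, 4.2, -4.1]
gripper_width: 0.0
grasp_force: 3.3
```

>>> servo_tool:
  moves:
    - [[0.2,1,0,0,0,1,0],[0.2,1,0,0,0,1,0]]

```text
time: 10.85
tool_pos: [0.5886, -0.0144, 0.0457]
tool_rot: [-0.002, 0.9, -0.436, 0.003]
contact_force: [6.3, 4.1, -4.9]
gripper_width: 0.001
grasp_force: 3.9
```

>>> servo_tool:
  moves:
    - [[0.2,1,0,0,0,1,0],[0.2,1,0,0,0,1,0],[0.2,1,0,0,0,1,0]]

```text
time: 11.22
tool_pos: [0.5883, -0.0154, 0.0461]
tool_rot: [-0.005, 0.888, -0.459, 0.005]
contact_force: [12.1, 9.0, -7.6]
gripper_width: 0.002
grasp_force: 7.4
```

>>> servo_tool:
  moves:
    - [[0.2,1,0,0,0,1,0],[0.2,1,0,0,0,1,0]]

```text
time: 11.48
tool_pos: [0.5881, -0.0161, 0.0465]
tool_rot: [-0.006, 0.88, -0.475, 0.006]
contact_force: [16.1, 12.5, -9.3]
gripper_width: -0.004
grasp_force: 9.7
```

Stalled with force rising from 7 to about 20 N, so the nut is hand-tight. Back off, lift, and go look at the wrench.

>>> servo_tool:
  moves:
    - [[0,-15,0,0,0,0,0],[0,0,-52,0,0,0,0],[0,0,-52,0,0,0,0],[0,0,-52,0,0,0,0],[-53,-10,0,0,0,0,80],[-53,-10,0,0,0,0,80],[-53,-10,0,0,0,0,80],[-53,-10,0,0,0,0,80],[-53,-10,0,0,0,0,80],[-51,-11,0,0,0,0,80],[0,0,0,0,0,-10,80],[0,0,0,0,0,-10,80]]

```text
time: 12.98
tool_pos: [0.4714, 0.2879, 0.2013]
tool_rot: [-0.001, 0.951, -0.31, 0.001]
contact_force: [0.1, -0.1, -0.2]
gripper_width: 0.937
grasp_force: 0.0
```

>>> servo_tool:
  moves:
    - [[0,0,0,0,0,-10,80],[0,0,0,0,0,-10,80],[0,0,0,0,0,-10,80],[0,0,0,0,0,-10,80],[0,0,0,0,0,0,80]]

```text
time: 13.6
tool_pos: [0.4717, 0.287, 0.2009]
tool_rot: [-0.0, 1.0, 0.029, 0.001]
contact_force: [0.5, 0.8, 0.4]
gripper_width: 0.936
grasp_force: 0.0
```

Run:
```python
from h import *
s=manip.state();print(s['tool_pos'],np.degrees(2*np.arctan2(s['tool_rot'][2],s['tool_rot'][1])))
for n in('scene','side'):
    a,r,m=brass(grab(n)); print(n,np.histogram(a,np.arange(-180,181,20))[0]); 
    for c in (-53,127):
        k=abs(a-c)<30; print(n,c,k.sum(),np.median(a[k]) if k.any() else 0)
d=grab('wrist','w4.png');np.savez('w4.npz',**d)
g=d['image'].max(2);m=(g<85).astype(np.uint8)
k,l,st,c=cv2.connectedComponentsWithStats(m)
for i in range(1,k):
    if st[i][4]>300: print(st[i],c[i])
```

```text
[0.47172314 0.28703749 0.20093944] 3.3286143756743694
scene [ 0  0  0  0  0  0 28  4 20  2  0  0  0  0  1  6  0  2]
scene -53 32 -48.79884306619951
scene 127 7 124.14404848944685
side [ 0  0  4 13  8 25 26  2  0  0  1  1  0  0  0 19  3  0]
side -53 53 -59.294331445477496
side 127 22 132.96366082655072
[    0     0   156    91 12078] [75.56524259 43.3407849 ]
[ 221    0   92  179 5876] [268.59802587  69.69230769]
[ 514  109   46   75 1121] [544.1926851  147.74933095]
[    0   262   560   158 59433] [281.52087224 356.70252217]
```

View pics/w4.png

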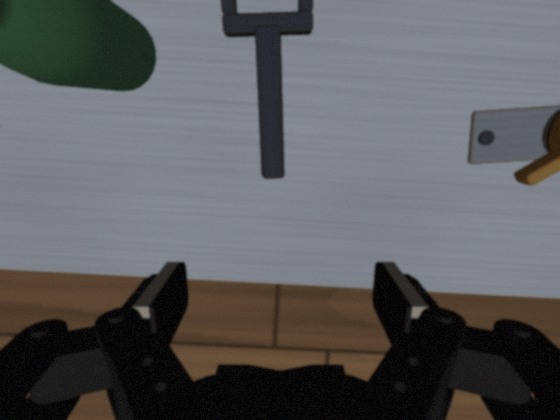

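The wrench handle runs from its tail at (273,178) up to its neck at (267,33), with the jaws towards the top and nothing near the handle.

Run:
```python
from h import *
d=dict(np.load('w4.npz'));g=d['image'].max(2)
c=[]
for r in range(40,172,4):
    x=np.nonzero(g[r,240:300]<85)[0]+240; c.append((x.mean(),r,len(x)))
c=np.array(c);print(c[::8])
P=np.array([onz(d,q[:2],.044) for q in c])
p=np.polyfit(P[:,0],P[:,1],1);yaw=np.degrees(np.arctan(p[0]))
# tail edge: bottom
col=g[165:190,272];r=165+np.nonzero(col<85)[0][-1]
for z in(.02,.044):
    t=onz(d,(273,r+.5),z);print('tail',r,z,t)
# neck: head rows 12..35 => head back edge top z .038
print('head back',onz(d,(267,36),.038), 'yaw',yaw, p)
w=onz(d,(246,100),.044);print('width',np.linalg.norm(onz(d,(c[15][0]-c[15][2]/2,c[15][1]),.044)-onz(d,(c[15][0]+c[15][2]/2,c[15][1]),.044)))
s=manip.state();t=s['tool_pos'];th=2*np.arctan2(s['tool_rot'][2],s['tool_rot'][1])
tail=onz(d,(273,r+.5),.044)
g_=tail[:2]+.063*np.array([np.cos(np.radians(yaw)),np.sin(np.radians(yaw))]);g_[1]=np.polyval(p,g_[0]);print('grip',g_)
dl=g_-t[:2];print('tool shift',dl@[np.cos(th),np.sin(th)],dl@[np.sin(th),-np.cos(th)],np.degrees(th))
```

```text
[[267.5  40.   26. ]
 [269.   72.   25. ]
 [270.  104.   25. ]
 [271.  136.   23. ]
 [272.  168.   23. ]]
tail 177 0.02 [0.47616807 0.29599956 0.02      ]
tail 177 0.044 [0.48066858 0.29573226 0.044     ]
head back [0.60069053 0.30716892 0.038     ] yaw 4.957937613904665 [0.08674896 0.25440706]
width 0.020961914753449235
grip [0.54343286 0.3015493 ]
tool shift 0.07288029914686474 -0.0102057616979647 3.34840583358035
```

>>> servo_tool:
  moves:
    - [[37,-5,0,0,0,-0.8,60],[37,-5,0,0,0,-0.8,60],[0,0,45,0,0,0,60],[0,0,45,0,0,0,60],[0,0,45,0,0,0,60],[0,0,40,0,0,0,60],[0,0,15,0,0,0,60],[0,0,0,0,0,0,60]]

```text
time: 14.75
tool_pos: [0.5436, 0.302, 0.0088]
tool_rot: [0.0, 0.999, 0.044, -0.001]
contact_force: [-0.2, 0.4, 1.2]
gripper_width: 0.703
grasp_force: 0.0
```

>>> servo_tool:
  moves:
    - [[0,0,0,0,0,0,10],[0,0,0,0,0,0,10],[0,0,0,0,0,0,10],[0,0,0,0,0,0,10],[0,0,0,0,0,0,10],[0,0,0,0,0,0,10]]

```text
time: 15.5
tool_pos: [0.5457, 0.3027, 0.0119]
tool_rot: [-0.001, 0.999, 0.044, 0.002]
contact_force: [-0.2, -0.5, 6.8]
gripper_width: 0.242
grasp_force: 61.5
```

Gripped (opening about 20.7 mm, 61 N). Lift and carry to the standoff beside the nut.

>>> servo_tool:
  moves:
    - [[0,0,-20,0,0,0,10],[0,0,-45,0,0,0,10],[0,0,-45,0,0,0,10],[0,0,-40,0,0,0,10],[-17,35,0,0,0,0,10],[-22,48,0,0,0,0,10],[-22,48,0,0,0,0,10],[-22,48,0,0,0,0,10],[-22,48,0,0,0,0,10],[-22,48,0,0,0,0,10],[-22,48,0,0,0,0,10],[-16,30,0,0,0,0,10]]

```text
time: 17.0
tool_pos: [0.4097, -0.0656, 0.1596]
tool_rot: [0.0, 0.999, 0.044, 0.0]
contact_force: [-0.3, 0.3, -3.0]
gripper_width: 0.243
grasp_force: 60.3
```

>>> servo_tool:
  moves:
    - [[-10,19,0,0,0,-8,10],[0,0,0,0,0,-8,10],[0,0,0,0,0,-8,10],[0,0,0,0,0,-8,10],[0,0,0,0,0,0,10],[0,0,0,0,0,0,10]]

```text
time: 17.75
tool_pos: [0.4025, -0.0838, 0.1594]
tool_rot: [0.0, 0.948, 0.317, 0.0]
contact_force: [0.6, -0.5, -3.0]
gripper_width: 0.241
grasp_force: 60.3
```

Run:
```python
from h import *
s=manip.state();print(s['tool_pos'],np.degrees(2*np.arctan2(s['tool_rot'][2],s['tool_rot'][1])),s['gripper_width'],s['contact_force'])
d=grab('wrist','w5.png');np.savez('w5.npz',**d,tp=s['tool_pos'],tr=s['tool_rot'])
```

```text
[ 0.40253299 -0.08379404  0.15941855] 36.99416360730237 0.24135595812088728 [ 0.61955156 -0.47936339 -3.04284187]
```

View pics/w5.png

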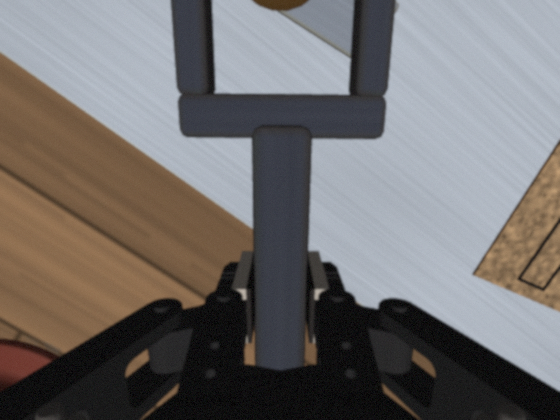

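The head bar spans (180,95)–(385,135), the mouth's inner edges are at columns 213 and 352, and the nut is just coming in at the top (280,5).

```bash
cat >> h.py <<'E'
def tf(s): # theta
    return 2*np.arctan2(s['tool_rot'][2],s['tool_rot'][1])
def totool(p,tp,th):
    q=np.array(p)[...,:2]-np.array(tp)[:2]; return np.stack([q@[np.cos(th),np.sin(th)],q@[np.sin(th),-np.cos(th)]],-1)
E
python3 - <<'E'
from h import *
d=dict(np.load('w5.npz'));g=cv2.cvtColor(d['image'],cv2.COLOR_BGR2GRAY).astype(float);g=cv2.GaussianBlur(g,(3,3),0)
th=2*np.arctan2(d['tr'][2],d['tr'][1]);tp=d['tp'];zt=tp[2]+.0275
f=lambda uv,z=zt:totool(onz(d,uv,z),tp,th)*1000
def edge(line): return np.argmax(np.abs(np.diff(line)))+.5
for r in (20,40,60,80):
    e=[160+edge(g[r,160:195]),195+edge(g[r,195:230]),335+edge(g[r,335:370]),375+edge(g[r,375:410])]
    print(r,e,[f((x,r)).round(1).tolist() for x in e])
for x in (240,320): 
    b=85+edge(g[85:105,x]); c=125+edge(g[125:150,x]); print(x,b,c,f((x,b)).round(1),f((x,c)).round(1),f((x,c),zt-.018).round(1))
for r in (160,220): 
    e=[240+edge(g[r,240:270]),295+edge(g[r,295:330])]; print(r,e,[f((x,r),zt+.006).round(1).tolist() for x in e])
E
```

```text
20 [np.float64(171.5), np.float64(211.5), np.float64(352.5), np.float64(393.5)] [[98.7, -38.6], [98.7, -25.2], [98.6, 22.0], [98.6, 35.8]]
40 [np.float64(173.5), np.float64(212.5), np.float64(351.5), np.float64(391.5)] [[92.6, -38.5], [92.6, -25.2], [92.5, 22.0], [92.5, 35.6]]
60 [np.float64(174.5), np.float64(213.5), np.float64(350.5), np.float64(389.5)] [[86.3, -38.7], [86.3, -25.2], [86.3, 22.1], [86.3, 35.5]]
80 [np.float64(176.5), np.float64(214.5), np.float64(349.5), np.float64(387.5)] [[79.8, -38.5], [79.8, -25.2], [79.8, 22.1], [79.8, 35.4]]
240 93.5 137.5 [ 75.3 -16.4] [ 60.1 -16.9] [ 58.8 -19. ]
320 94.5 138.5 [75.  11.9] [59.7 12.4] [58.4 14.5]
160 [np.float64(251.5), np.float64(310.5)] [[52.6, -12.4], [52.6, 8.6]]
220 [np.float64(252.5), np.float64(308.5)] [[30.3, -12.6], [30.2, 8.4]]
```

>>> servo_tool:
  moves:
    - [[34,0,0,0,0,0,10],[34,-1,0,0,0,0,10],[0,0,34,0,0,0,10],[0,0,0,0,0,0,10],[0,0,0,0,0,0,10]]

```text
time: 18.42
tool_pos: [0.4565, -0.0423, 0.1259]
tool_rot: [0.0, 0.948, 0.318, 0.0]
contact_force: [-0.2, 1.1, -2.8]
gripper_width: 0.243
grasp_force: 60.2
```

Run:
```python
from h import *
s=manip.state();tp=s['tool_pos'];th=tf(s);print(tp,np.degrees(th),s['contact_force'])
d=grab('wrist','w6.png');np.savez('w6.npz',**d,tp=tp,tr=s['tool_rot'])
hsv=cv2.cvtColor(d['image'],cv2.COLOR_BGR2HSV);b=cv2.inRange(hsv,(12,110,50),(35,255,255))
b[200:]=0
blk=((hsv[...,2]<50)*255).astype(np.uint8)
print('proj of axis top',proj(d,[.539,.02,.102]),proj(d,[.539,.02,.113]))
x,y=proj(d,[.539,.02,.108]).astype(int)
for r in range(max(0,y-75),min(419,y+95),9): print(r,''.join('K' if hsv[r,c,2]<40 else 'b' if b[r,c] else '#' if hsv[r,c,2]<90 else '.' for c in range(160,400,3)))
```

```text
[ 0.45647434 -0.04225133  0.12593672] 37.05757233154264 [-0.17466905  1.07977852 -2.79250142]
proj of axis top [284.84123471  37.27280248] [285.17668603  32.01366346]
0 ...############KK#......bbbbbbbbbbKKKKKKKKKKKKKKKbbbbbbbbbb......#KK###########.
9 ....###########KK#.......bbbbbbKKKKKKKKKKKKKKKKKKKK#bbbbbb.......KK###########..
18 ....###########KK#......bbbbbKKKKKKKKKKKKKKKKKKKKKKKKbbbbb.......KK###########..
27 .....###########KK....bbbbbbKKKKKKKKKKKKKKKKKKKKKKKKKKbbbbbb.....KK###########..
36 .....##########KKK....bbbbbbKKKKKKKKKKKKKKKKKKKKKKKKKKbbbbbb.....KK###########..
45 bbbbb###########KKbbbbbbbbbb#KKKKKKKKKKKKKKKKKKKKKKKKKbbbbbbbbbbbKK##########bbb
54 bbbbb###########KKbbbbbbbbbbbKKKKKKKKKKKKKKKKKKKKKKKKbbbbbbbbbbb#KK##########bbb
63 ....b###########KKbbbbbbbbbbbbbKKKKKKKKKKKKKKKKKKKKbbbbbbbbbbbbbKK###########bb.
72 ......##########KK.....bbbbbbbbbbbKKKKKKKKKKKKKKbbbbbbbbbbb.....KK##########....
81 ......##########KK#.....bbbbbbbbbbbbbbbbbbbbbbbbbbbbbbbbbb......KK##########....
90 .......#########KK#.......bbbbbbbbbbbbbbbbbbbbbbbbbbbbbb.......#KK##########....
99 .......####################################################################.....
108 .......#####################################################################....
117 .......#####################################################################....
126 .......##############################K##KKKK##K############################.....
```

Run:
```python
from h import *
d=dict(np.load('w6.npz'));tp=d['tp'];th=2*np.arctan2(d['tr'][2],d['tr'][1])
hsv=cv2.cvtColor(d['image'],cv2.COLOR_BGR2HSV);b=cv2.inRange(hsv,(12,110,50),(35,255,255))
f=lambda uv,z:(totool(onz(d,uv,z),tp,th)*1000).round(1)
k=np.zeros(b.shape,np.uint8);k[0:95,222:345]=(hsv[0:95,222:345,2]<40)*255
c=max(cv2.findContours(k,0,1)[0],key=cv2.contourArea)[:,0]
c=c[c[:,1]>3].astype(np.float32);A=np.c_[2*c,np.ones(len(c))];x=np.linalg.lstsq(A,(c**2).sum(1),rcond=None)[0];print('dome px',x[:2],np.sqrt(x[2]+x[0]**2+x[1]**2),f(x[:2],.113))
for w in ((120,172),(398,450)):
    v,u=np.nonzero(b[:95,w[0]:w[1]]);u=u+w[0];print('wing',len(u),u.min(),u.max(),np.median(v),f((u.mean(),np.median(v)),.072))
print('mouth back',f((280,95),tp[2]+.0275))
# square edges: gradient in V inside brass region along column 240,280,330
g=cv2.GaussianBlur(hsv[...,2],(3,3),0)
for c in (230,245,283,320,335): print(c,g[66:98:2,c].tolist())
for r in (20,30,70,75): print(r,g[r,205:262:3].tolist(),g[r,305:362:3].tolist())
```

```text
dome px [281.811857   37.6514819] 39.758242179311054 [101.1  -1.4]
wing 281 157 171 51.0 [102.2 -67.1]
wing 141 398 406 51.0 [102.1  66.1]
mouth back [74.8 -2.3]
230 [143, 143, 146, 148, 149, 147, 143, 143, 150, 168, 179, 182, 181, 158, 85, 53]
245 [151, 150, 149, 148, 149, 150, 149, 151, 150, 150, 150, 151, 143, 102, 54, 51]
283 [22, 21, 21, 23, 20, 20, 22, 61, 128, 148, 150, 150, 145, 109, 58, 49]
320 [150, 149, 150, 150, 148, 148, 149, 151, 152, 149, 149, 149, 145, 115, 62, 49]
335 [144, 143, 142, 138, 132, 129, 131, 131, 134, 137, 139, 142, 142, 133, 91, 53]
20 [34, 24, 47, 125, 136, 137, 139, 131, 144, 143, 152, 152, 149, 84, 21, 22, 22, 22, 25] [20, 21, 19, 21, 28, 119, 151, 151, 151, 141, 145, 171, 181, 181, 180, 177, 90, 29, 30]
30 [38, 23, 36, 124, 140, 137, 129, 150, 151, 144, 147, 148, 128, 33, 23, 23, 23, 23, 22] [23, 20, 20, 21, 20, 33, 132, 150, 147, 135, 145, 143, 169, 177, 177, 170, 70, 27, 36]
70 [48, 31, 25, 98, 176, 162, 132, 130, 146, 143, 146, 149, 150, 149, 149, 149, 140, 73, 24] [38, 107, 147, 150, 150, 150, 151, 150, 142, 140, 142, 125, 137, 136, 133, 68, 27, 32, 49]
75 [51, 32, 25, 92, 178, 181, 182, 165, 146, 145, 145, 149, 148, 149, 149, 149, 150, 149, 141] [144, 149, 148, 149, 147, 148, 149, 148, 139, 144, 131, 140, 142, 140, 137, 64, 28, 35, 50]
```

The dome centre (282,38) lies midway between the jaws, and the wing line is square to the wrench within 0.1°. Lower over the square.

>>> servo_tool:
  moves:
    - [[-1,0,20,0,0,0,10],[0,0,10,0,0,0,10],[0,0,4,0,0,0,10],[0,0,4,0,0,0,10]]

```text
time: 18.98
tool_pos: [0.4561, -0.0429, 0.0878]
tool_rot: [0.0, 0.948, 0.318, 0.001]
contact_force: [0.4, 0.1, -3.0]
gripper_width: 0.241
grasp_force: 60.3
```

>>> servo_tool:
  moves:
    - [[0,0,4,0,0,0,10],[0,0,4,0,0,0,10],[0,0,4,0,0,0,10],[0,0,0,0,0,0,10]]

```text
time: 19.48
tool_pos: [0.4552, -0.0426, 0.0748]
tool_rot: [-0.0, 0.948, 0.318, -0.0]
contact_force: [0.4, 0.3, -3.0]
gripper_width: 0.244
grasp_force: 60.3
```

>>> servo_tool:
  moves:
    - [[0,0,4,0,0,0,10],[0,0,0,0,0,0,10],[0.2,-7.1,0,0,0,4,10],[0.2,-7.1,0,0,0,4,10],[0.2,-7.1,0,0,0,4,10]]

```text
time: 20.1
tool_pos: [0.4456, -0.0256, 0.072]
tool_rot: [0.002, 0.976, 0.218, 0.001]
contact_force: [3.0, -2.4, -4.9]
gripper_width: 0.245
grasp_force: 60.5
```

>>> servo_tool:
  moves:
    - [[0.2,-7.1,0,0,0,4,10],[0.2,-7.1,0,0,0,4,10],[0.2,-7.1,0,0,0,4,10]]

```text
time: 20.48
tool_pos: [0.4382, -0.0053, 0.0718]
tool_rot: [0.002, 0.993, 0.115, 0.001]
contact_force: [1.9, -3.4, -4.0]
gripper_width: 0.242
grasp_force: 60.7
```

>>> servo_tool:
  moves:
    - [[0.1,-3.6,0,0,0,2,10],[0.1,-3.6,0,0,0,2,10],[0.1,-3.6,0,0,0,2,10]]

```text
time: 20.85
tool_pos: [0.4363, 0.0053, 0.0718]
tool_rot: [0.002, 0.998, 0.063, 0.001]
contact_force: [1.9, -3.8, -3.5]
gripper_width: 0.24
grasp_force: 60.8
```

```bash
cat > m.py <<'E'
from h import *
s=manip.state();tp=s['tool_pos'];th=tf(s);print(tp,np.degrees(th),s['contact_force'],s['ft_torque'])
d=grab('wrist');hsv=cv2.cvtColor(d['image'],cv2.COLOR_BGR2HSV);b=cv2.inRange(hsv,(15,110,50),(32,255,255))
v,u=np.nonzero(b[:200]);P=np.array([onz(d,q,.072)[:2] for q in zip(u,v)])
k=np.zeros(b.shape,np.uint8);k[0:110,222:345]=(hsv[0:110,222:345,2]<40)*255
r=np.hypot(*(P-[.5385,.02]).T);P=P[(r>.055)&(r<.076)]
a=np.degrees(np.arctan2(P[:,1]-.02,P[:,0]-.5385));A,B=P[abs(a+82)<35],P[abs(a-98)<35];print(len(A),len(B),len(P))
if len(A)>20 and len(B)>20: D=np.median(A,0)-np.median(B,0);print('wing dir',np.degrees(np.arctan2(D[1],D[0])))
for n in('scene','side'):
    a,r,_=brass(grab(n),rmin=.056)
    for c in (-72,108):
        q=abs(a-c)<40; print(n,c,q.sum(),np.median(a[q]) if q.any() else 0)
E
python3 m.py
```

```text
[0.43628588 0.00525835 0.07176669] 7.236848842832778 [ 1.88812098 -3.83925225 -3.52750572] [-0.62610236 -0.13559464  0.9696511 ]
694 1203 1897
wing dir -75.20329530296833
scene -72 24 -68.73734530855944
scene 108 6 100.68936885103656
side -72 37 -80.17914230109965
side 108 0 0
```

>>> servo_tool:
  moves:
    - [[0.1,-3.6,0,0,0,2,10],[0.1,-3.6,0,0,0,2,10],[0.1,-3.6,0,0,0,2,10]]

```text
time: 21.38
tool_pos: [0.4353, 0.0163, 0.0717]
tool_rot: [0.001, 1.0, 0.01, 0.0]
contact_force: [1.5, -3.5, -1.5]
gripper_width: 0.243
grasp_force: 60.8
```

```bash
python3 m.py
```

```text
[0.43531317 0.01626728 0.07165824] 1.1671015915480871 [ 1.51350715 -3.45548006 -1.47576712] [-0.62817614 -0.1071868   1.02786474]
718 1189 1907
wing dir -81.40355066226623
scene -72 23 -73.2477841383438
scene 108 7 93.0329578271071
side -72 32 -85.73806436919801
side 108 1 103.46218360913493
```

Torque is still at the friction level; 1–2° remain. Small steps to the hard stop.

>>> servo_tool:
  moves:
    - [[0,-1.8,0,0,0,1,10],[0,-1.8,0,0,0,1,10],[0,-1.8,0,0,0,1,10]]

```text
time: 21.9
tool_pos: [0.4352, 0.0221, 0.0715]
tool_rot: [0.0, 1.0, -0.017, 0.0]
contact_force: [1.5, -5.1, -1.9]
gripper_width: 0.239
grasp_force: 60.8
```

```bash
python3 m.py
```

```text
[0.43515697 0.02213281 0.07149537] -1.9483190775822266 [ 1.53412236 -5.07426769 -1.87426796] [-1.03345804 -0.21304944  0.99113368]
704 1196 1900
wing dir -84.63032145708522
scene -72 24 -75.94315388824553
scene 108 10 88.68466791337408
side -72 32 -88.16873790786286
side 108 2 100.11808358117202
```

>>> servo_tool:
  moves:
    - [[0,-1.8,0,0,0,1,10],[0,-1.8,0,0,0,1,10]]

```text
time: 22.3
tool_pos: [0.4353, 0.025, 0.0716]
tool_rot: [0.001, 0.999, -0.033, 0.0]
contact_force: [2.4, -7.9, -2.2]
gripper_width: 0.245
grasp_force: 62.1
```

```bash
python3 m.py
```

```text
[0.43531895 0.02500226 0.07155878] -3.8395027206577392 [ 2.39334613 -7.89502549 -2.23822932] [-1.48243615 -0.17702598  1.44255095]
631 1189 1820
wing dir -85.92198173083314
scene -72 24 -76.88766408960798
scene 108 10 88.68466791337408
side -72 34 -89.16807518915779
side 108 2 100.11808358117202
```

>>> servo_tool:
  moves:
    - [[0,-2,0,0,0,1,10],[0,-2,0,0,0,1,10]]

```text
time: 22.7
tool_pos: [0.4356, 0.0279, 0.0716]
tool_rot: [0.003, 0.999, -0.05, 0.0]
contact_force: [1.3, -12.5, -3.0]
gripper_width: 0.242
grasp_force: 64.8
```

>>> servo_tool:
  moves:
    - [[0,-2,0,0,0,1,10],[0,0,0,0,0,0,10]]

```text
time: 22.95
tool_pos: [0.4361, 0.0288, 0.0718]
tool_rot: [0.004, 0.998, -0.059, 0.001]
contact_force: [0.6, -15.4, -1.7]
gripper_width: 0.244
grasp_force: 69.5
```

```bash
python3 m.py
```

```text
[0.43605022 0.02878552 0.0717887 ] -6.772364152826115 [  0.55978631 -15.38379031  -1.7351716 ] [-2.76526721 -0.15395929  1.42138646]
505 1172 1677
wing dir -87.50974980304481
scene -72 23 -78.08420300472513
scene 108 9 88.10012726917496
side -72 30 -89.80251831340908
side 108 4 97.89234569613689
```

Torque about the axis is now about 3 N m, twice the seal friction, so this is the hard stop. Turn the wrench back to the middle of its play and check.

>>> servo_tool:
  moves:
    - [[0.2,7.3,0,0,0,-4,10],[0.2,7.3,0,0,0,-4,10],[0.2,7.3,0,0,0,-4,10],[0,0,0,0,0,0,10],[0,0,0,0,0,0,10]]

```text
time: 23.72
tool_pos: [0.4346, 0.0107, 0.071]
tool_rot: [-0.001, 0.999, 0.043, -0.0]
contact_force: [0.2, -0.5, -3.0]
gripper_width: 0.244
grasp_force: 60.2
```

```bash
python3 m.py
```

```text
[0.43464457 0.01073683 0.07096454] 4.973854195637225 [ 0.22628585 -0.46229831 -3.01045876] [-0.00038426  0.05286045 -0.00530792]
1143 1256 2399
wing dir -83.93159209597809
scene -72 24 -75.94315388824553
scene 108 10 88.68466791337408
side -72 29 -88.02650053738394
side 108 1 96.7739835532091
```

>>> servo_tool:
  moves:
    - [[0,0,-10,0,0,0,10],[0,0,-20,0,0,0,10],[0,0,-30,0,0,0,10],[0,0,-40,0,0,0,10],[0,0,0,0,0,0,10]]

```text
time: 24.5
tool_pos: [0.4379, 0.0098, 0.176]
tool_rot: [0.001, 0.999, 0.044, 0.004]
contact_force: [0.8, -0.2, -3.3]
gripper_width: 0.243
grasp_force: 60.3
```

```bash
cat > m2.py <<'E'
from h import *
s=manip.state();tp=s['tool_pos'];th=tf(s);print(tp,np.degrees(th),s['contact_force'])
d=grab('wrist','w7.png');np.savez('w7.npz',**d,tp=tp,tr=s['tool_rot'])
h=[proj(d,[x,y,.028]) for x,y in((.527,.098),(.5465,-.0575))];print(h, proj(d,[.539,.02,.113]))
hsv=cv2.cvtColor(d['image'],cv2.COLOR_BGR2HSV);b=cv2.inRange(hsv,(15,110,50),(32,255,255))
v,u=np.nonzero(b);P=np.array([onz(d,q,.072)[:2] for q in zip(u,v)]);C=np.array([.5385,.02])
r=np.hypot(*(P-C).T);a=np.degrees(np.arctan2(*(P-C).T[::-1]))
for lo,hi in((.042,.055),(.055,.066),(.066,.078)):
    q=(r>lo)&(r<hi); A,B=P[q&(abs(a+82)<35)],P[q&(abs(a-98)<35)]
    if len(A)and len(B):
        m=lambda X:(np.mean(X,0)); D=m(A)-m(B);print(lo,len(A),len(B),np.degrees(np.arctan2(D[1],D[0])),(m(A)+m(B))/2)
for q in h:
    x,y=q.astype(int)
    if 16<x<544 and 16<y<404:
        w=d['image'].max(2)[y-14:y+15,x-14:x+15]; vv,uu=np.nonzero(w<75); print('hole',uu.mean()+x-14,vv.mean()+y-14,len(uu),onz(d,(uu.mean()+x-14,vv.mean()+y-14),.028))
E
python3 m2.py
```

```text
[0.4378544  0.00977536 0.17602414] 5.092297863212159 [ 0.8425993  -0.15921958 -3.30473666]
[array([186.08424991,  78.16962508]), array([373.50147746,  70.91915027])] [280.33318749  53.83877144]
0.042 140 196 -84.0160202718234 [0.53635017 0.02033908]
hole 187.15782664941784 77.73997412677878 773 [0.52741762 0.09710982 0.028     ]
hole 371.2648648648649 69.83918918918918 740 [ 0.54716507 -0.05550796  0.028     ]
```

>>> servo_tool:
  moves:
    - [[0,50,-30,0,0,0,10],[0,50,-30,0,0,0,10],[0,15,0,0,0,0,10],[0,0,0,0,0,0,10],[0,0,0,0,0,0,10]]

```text
time: 25.18
tool_pos: [0.4443, -0.1032, 0.2289]
tool_rot: [-0.001, 0.999, 0.045, -0.002]
contact_force: [-0.6, 0.4, -3.1]
gripper_width: 0.242
grasp_force: 60.4
```

```bash
python3 m2.py
```

```text
[ 0.44426583 -0.10316948  0.22894825] 5.152255094265789 [-0.59485214  0.4050309  -3.09028841]
[array([85.61825519, 76.98906896]), array([244.95848137,  70.88713629])] [127.32248456  58.60661417]
0.042 38 238 -84.04001942615307 [0.53732713 0.01690637]
0.055 182 185 -84.01768254434428 [0.53668761 0.0198248 ]
0.066 90 50 -84.39956731413393 [0.53675653 0.01944473]
hole 85.94285714285715 79.65714285714286 35 [0.52454842 0.09785364 0.028     ]
hole 244.14666666666665 70.30666666666667 75 [ 0.54695577 -0.05667922  0.028     ]
```

Wings at about -84°, not short of the bracket line (-82.6° ± 1°): fully tight. Now measure the drawn outline.

Run:
```python
from h import *
c0=np.array([.576,-.3045]);
for n in('scene0','side0'):
    d=dict(np.load(n+'.npz'));img=cv2.resize(d['image'],None,fx=4,fy=4,interpolation=cv2.INTER_CUBIC)
    g=cv2.GaussianBlur(img.min(2)*0+cv2.cvtColor(img,cv2.COLOR_BGR2GRAY),(5,5),0)
    y=np.radians(13.4);R=np.array([[np.cos(y),-np.sin(y)],[np.sin(y),np.cos(y)]])
    # rectify mat top by homography (1 px = 0.5mm)
    loc=np.array([[-.115,-.055],[.115,-.055],[.115,.055],[-.115,.055]])
    src=np.array([proj(d,[*(c0+R@q),.023])*4+1.5 for q in loc],np.float32)
    dst=np.array([[ (q[0]+.115)*2000,(.055-q[1])*2000] for q in loc],np.float32)
    w=cv2.warpPerspective(g,cv2.getPerspectiveTransform(src,dst),(460,220))
    bg=cv2.medianBlur(w,61);m=((bg.astype(int)-w)>28).astype(np.uint8)
    m[:14]=0;m[-14:]=0;m[:,:14]=0;m[:,-14:]=0
    k,l,st,_=cv2.connectedComponentsWithStats(m);i=1+np.argmax(st[1:,4]);print(n,st[i])
    v,u=np.nonzero(l==i);rc=cv2.minAreaRect(np.c_[u,v].astype(np.float32));print(rc)
    ctr=np.array([rc[0][0]/2000-.115,.055-rc[0][1]/2000]);print('centre world',c0+R@ctr)
    cv2.imwrite(f'pics/rect_{n}.png',np.vstack([w,m*255]))
a=cv2.imread('pics/rect_scene0.png');b=cv2.imread('pics/rect_side0.png');cv2.imwrite('pics/rects.png',cv2.resize(np.hstack([a,b]),(800,383)))
```

```text
scene0 [  25   76  199   14 1577]
((123.9690933227539, 81.5444107055664), (12.470711708068848, 198.03465270996094), 89.27933502197266)
centre world [ 0.52113058 -0.30294576]
side0 [ 68  74  50   7 196]
((92.5, 77.0), (49.0, 6.0), -0.0)
centre world [ 0.50529782 -0.30438187]
```

>>> servo_tool:
  moves:
    - [[23,50,-25,0,0,0,10],[23,50,-25,0,0,0,10],[0,0,0,0,0,0,10],[0,0,0,0,0,0,10]]

```text
time: 25.72
tool_pos: [0.4997, -0.1988, 0.2801]
tool_rot: [-0.001, 0.999, 0.045, -0.001]
contact_force: [-0.2, 0.7, -3.3]
gripper_width: 0.241
grasp_force: 60.5
```

Run:
```python
from h import *
s=manip.state();tp=s['tool_pos'];th=tf(s);print(tp,np.degrees(th))
d=grab('wrist','w8.png');np.savez('w8.npz',**d,tp=tp,tr=s['tool_rot'])
c0=np.array([.576,-.3045]);y=np.radians(13.4);R=np.array([[np.cos(y),-np.sin(y)],[np.sin(y),np.cos(y)]])
loc=np.array([[-.115,-.055],[.115,-.055],[.115,.055],[-.115,.055]])
print([proj(d,[*(c0+R@q),.023]).round().tolist() for q in loc])
img=cv2.resize(d['image'],None,fx=3,fy=3,interpolation=cv2.INTER_CUBIC)
# rectify with 15 mm margin, 2.5 px/mm
L=loc*np.array([.13/.115,.07/.055]);src=np.array([proj(d,[*(c0+R@q),.023])*3+1 for q in L],np.float32)
dst=np.array([[(q[0]+.13)*2500,(.07-q[1])*2500] for q in L],np.float32)
w=cv2.warpPerspective(img,cv2.getPerspectiveTransform(src,dst),(650,350));cv2.imwrite('pics/rect8.png',w)
```

```text
[ 0.49968354 -0.19878258  0.28006341] 5.162999211497102
[[428.0, 201.0], [423.0, -6.0], [320.0, 11.0], [340.0, 213.0]]
```

View pics/rect8.png

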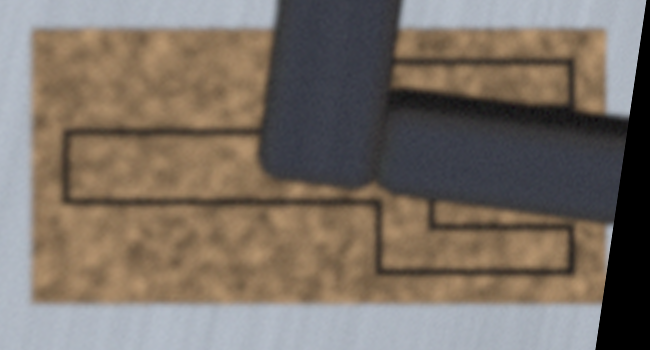

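The rectified view shows the outline clearly: x 66–573 px, y 61–271 px, handle midline at row 166, i.e. centred on the mat, with about 3.5 mm margin around the wrench. I'll check where the bucket stands before going down.

Run:
```python
from h import *
S=dict(np.load('scene0.npz'));D=dict(np.load('side0.npz'))
print('rim S',onz(S,(105,238),.18),'bottom S',onz(S,(125,285),.02),'rim D',onz(D,(382,332),.18))
```

```text
rim S [ 0.58108774 -0.49431081  0.18      ] bottom S [ 0.63479109 -0.50285353  0.02      ] rim D [ 0.58613174 -0.49267563  0.18      ]
```

>>> servo_tool:
  moves:
    - [[11.5,38.7,0,0,0,0,10],[11.5,38.7,0,0,0,0,10],[11.5,38.7,0,0,0,-8.2,10],[0,0,0,0,0,0,10]]

```text
time: 26.28
tool_pos: [0.5444, -0.3128, 0.2795]
tool_rot: [-0.001, 0.993, 0.115, -0.001]
contact_force: [0.3, 0.6, -3.1]
gripper_width: 0.243
grasp_force: 60.6
```

>>> servo_tool:
  moves:
    - [[0,0,50,0,0,0,10],[0,0,50,0,0,0,10],[0,0,50,0,0,0,10],[0,0,50,0,0,0,10],[0,0,40,0,0,0,10],[0,0,6,0,0,0,10],[0,0,0,0,0,0,10]]

```text
time: 27.15
tool_pos: [0.5451, -0.3118, 0.0363]
tool_rot: [0.0, 0.993, 0.116, 0.0]
contact_force: [-0.2, 0.1, -2.5]
gripper_width: 0.244
grasp_force: 60.5
```

```bash
cat > m3.py <<'E'
from h import *
s=manip.state();tp=s['tool_pos'];th=tf(s);print(tp,np.degrees(th),s['contact_force'])
d=grab('wrist','w9.png');np.savez('w9.npz',**d,tp=tp,tr=s['tool_rot'])
g=cv2.cvtColor(d['image'],cv2.COLOR_BGR2GRAY)
f=lambda uv,z:(totool(onz(d,uv,z),tp,th)*1000).round(1)
def show(r,a,b): print('row',r,a,g[r,a:b:2].tolist())
for r in (20,60,180): show(r,150,250 if r<100 else 270); show(r,310 if r<100 else 290,420)
for c in (215,245,320,345): print('col',c,g[60:180:2,c].tolist())
E
python3 m3.py
```

```text
[ 0.54507296 -0.31182931  0.03628972] 13.339739121247495 [-0.18454157  0.11233513 -2.46688601]
row 20 150 [180, 148, 118, 119, 125, 130, 135, 134, 128, 77, 62, 61, 63, 59, 61, 58, 59, 60, 62, 60, 65, 61, 62, 57, 52, 43, 29, 26, 28, 59, 101, 109, 109, 106, 82, 40, 37, 47, 95, 109, 115, 127, 131, 126, 122, 122, 124, 125, 129, 128]
row 20 310 [133, 130, 128, 132, 132, 134, 132, 133, 125, 64, 31, 45, 101, 133, 131, 129, 136, 135, 137, 91, 28, 26, 32, 46, 53, 61, 57, 62, 62, 59, 62, 62, 63, 60, 63, 61, 59, 64, 59, 87, 128, 128, 121, 122, 120, 142, 176, 181, 177, 179, 182, 177, 178, 179, 177]
row 60 150 [181, 179, 174, 140, 117, 118, 119, 122, 120, 118, 101, 66, 60, 59, 63, 58, 64, 63, 63, 59, 64, 62, 64, 62, 57, 53, 48, 29, 25, 24, 81, 134, 144, 145, 144, 111, 42, 32, 70, 125, 126, 111, 98, 104, 107, 107, 106, 106, 109, 110]
row 60 310 [118, 119, 118, 115, 113, 110, 110, 105, 68, 39, 36, 75, 121, 128, 125, 120, 114, 103, 72, 26, 26, 30, 44, 54, 58, 61, 61, 59, 62, 62, 62, 59, 59, 63, 65, 61, 59, 61, 84, 101, 110, 114, 116, 133, 170, 176, 176, 175, 172, 175, 173, 175, 176, 177, 178]
row 18
[... 1003 characters left out ...]
9, 61, 58, 63, 61, 62, 63, 61, 63, 61, 58, 60, 61, 66, 63, 59, 64, 106, 67, 38, 41, 67, 84, 85, 91, 93, 89, 95, 99, 98, 99, 100, 105, 112, 112, 112, 109]
col 320 [110, 113, 118, 126, 131, 135, 131, 126, 121, 117, 117, 117, 123, 127, 128, 123, 123, 93, 52, 56, 59, 60, 59, 61, 66, 59, 62, 65, 62, 62, 61, 60, 57, 58, 61, 64, 65, 59, 60, 76, 113, 67, 30, 49, 101, 128, 134, 133, 131, 129, 132, 137, 134, 130, 122, 117, 116, 116, 117, 113]
col 345 [91, 99, 105, 103, 100, 98, 95, 92, 90, 93, 93, 91, 88, 82, 76, 76, 84, 70, 49, 56, 58, 61, 63, 61, 63, 65, 62, 63, 64, 61, 63, 61, 60, 61, 60, 63, 63, 60, 56, 72, 94, 53, 34, 46, 99, 119, 114, 117, 124, 133, 138, 143, 146, 138, 131, 118, 93, 88, 99, 115]
```

Run:
```python
from h import *
d=dict(np.load('w9.npz'));tp=d['tp'];th=2*np.arctan2(d['tr'][2],d['tr'][1])
f=lambda uv,z:(totool(onz(d,uv,z),tp,th)*1000).round(2)
zu=tp[2]+.0095
for n,l,r,z in (('drawn20',(221,20),(330,20),.023),('drawn60',(223.4,60),(329,60),.023),('wr20',(208,20),(349,20),zu),('wr60',(209.5,60),(347,60),zu)):
    a,b=f(l,z),f(r,z);print(n,a,b,(a+b)/2,b[1]-a[1])
print('back line',f((280,144.4),.023),'wr back bottom',f((280,139.5),zu),f((280,139.5),zu+.018),'mouth back top',f((280,95),zu+.018),f((280,95),zu))
g=cv2.cvtColor(d['image'],cv2.COLOR_BGR2GRAY)
for r in (160,200,230):
    L=g[r,100:262].astype(int);R=g[r,300:460].astype(int)
    print(r,'mat edges',100+np.argmax(-(L[6:]-L[:-6]))+3 if 0 else 100+np.argmax(L[:-6]-L[6:])+3, 300+np.argmax(R[6:]-R[:-6])+3)
    for q in ((100+np.argmax(L[:-6]-L[6:])+3,r),(300+np.argmax(R[6:]-R[:-6])+3,r)): print(f(q,.023))
print(d['eye'],d['mtx'])
```

```text
drawn20 [107.42 -27.87] [107.4   20.44] [107.41   -3.715] 48.31
drawn60 [ 91.04 -27.57] [91.02 20.64] [91.03  -3.465] 48.21
wr20 [102.06 -29.28] [102.03  24.7 ] [102.045  -2.29 ] 53.980000000000004
wr60 [ 87.91 -29.52] [87.88 24.7 ] [87.895 -2.41 ] 54.22
back line [53.03 -1.74] wr back bottom [57.1  -1.74] [58.46 -1.73] mouth back top [73.96 -1.73] [74.8  -1.73]
160 mat edges 245 309
[ 45.45 -19.02]
[45.43 12.57]
200 mat edges 246 385
[ 25.07 -19.1 ]
[25.05 51.79]
230 mat edges 247 307
[  8.88 -19.03]
[ 8.86 12.36]
[ 0.61087056 -0.29447708  0.19027948] [[338.5194205    0.         279.98896055]
 [  0.         338.5194205  209.03076777]
 [  0.           0.           1.        ]]
```

Within about 1.5 mm and parallel. Correct by (-1.5, -1) mm and lower to contact.

>>> servo_tool:
  moves:
    - [[-1.5,-1,8,0,0,0,10],[0,0,8,0,0,0,10],[0,0,3,0,0,0,10],[0,0,2,0,0,0,10],[0,0,0,0,0,0,10]]

```text
time: 27.82
tool_pos: [0.5435, -0.3123, 0.015]
tool_rot: [0.0, 0.993, 0.116, 0.0]
contact_force: [-2.3, 0.6, 0.6]
gripper_width: 0.243
grasp_force: 61.1
```

>>> servo_tool:
  moves:
    - [[0,0,0.5,0,0,0,10],[0,0,0,0,0,0,45],[0,0,0,0,0,0,45],[0,0,0,0,0,0,45],[0,0,-20,0,0,0,45],[0,0,-50,0,0,0,45],[0,0,-50,0,0,0,45],[-50,0,-50,0,0,0,45],[0,0,-40,0,0,0,45],[0,0,0,0,0,0,45]]

```text
time: 29.08
tool_pos: [0.5018, -0.324, 0.225]
tool_rot: [0.004, 0.993, 0.116, 0.004]
contact_force: [-0.2, -1.7, 1.0]
gripper_width: 0.527
grasp_force: 0.0
```

Run:
```python
from h import *
s=manip.state();tp=s['tool_pos'];th=tf(s);print(tp,np.degrees(th),s['contact_force'])
d=grab('wrist','w10.png')
f=lambda uv,z:(totool(onz(d,uv,z),tp,th)*1000).round(1)
g=cv2.cvtColor(d['image'],cv2.COLOR_BGR2GRAY)
img=cv2.resize(d['image'],None,fx=3,fy=3,interpolation=cv2.INTER_CUBIC)
c0=np.array([.5755,-.304]);y=np.radians(13.4);R=np.array([[np.cos(y),-np.sin(y)],[np.sin(y),np.cos(y)]])
loc=np.array([[-.13,-.07],[.13,-.07],[.13,.07],[-.13,.07]])
src=np.array([proj(d,[*(c0+R@q),.023])*3+1 for q in loc],np.float32);print(src.round()/3)
dst=np.array([[(q[0]+.13)*2000,(.07-q[1])*2000] for q in loc],np.float32)
w=cv2.cvtColor(cv2.warpPerspective(img,cv2.getPerspectiveTransform(src,dst),(520,280)),cv2.COLOR_BGR2GRAY)
cv2.imwrite('pics/rect10.png',w)
for r in range(0,280,5): print('%3d '%r+''.join('#' if v<78 else '.' for v in w[r,::4]))
```

```text
[ 0.50178391 -0.32400354  0.22497978] 13.266239231234715 [-0.15553483 -1.66992663  0.95566511]
[[341.33334 227.66667]
 [354.66666 -45.     ]
 [199.66667 -45.     ]
 [215.33333 228.33333]]
  0 .................................................................................................................#################
  5 .................................................................................................................#################
 10 .................................................................................................................#################
 15 .................................................................................................................#################
 20 .................................................................................................................#################
 25 .................................................................................................................#################
 30 ..................................................................................................
[... 5947 characters left out ...]
........#################
255 .................................................................................................................#################
260 .................................................................................................................#################
265 .................................................................................................................#################
270 .................................................................................................................#################
275 .................................................................................................................#################
```

The wrench lies inside its drawn outline on all sides, parallel to it, jaws at the jaw end, and the gripper is clear. Handing in.

```bash
python3 -c "
from plant import manip
print(manip.job_done())"
```

```text
the job is handed in; nothing more can be done
None
```

The job is handed in: the nut was pushed hand-tight by its wings, tightened with the wrench to the hard stop, and the wrench laid inside its outline on the mat. The wings measured within about 2° of the bracket line. The bystanders were not deliberately touched, but I did not re-measure their positions at the end.

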